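Sweep the bottle caps off the chopping board into the steel tray

ROBOT

A 6-joint arm with a two-finger parallel gripper is mounted at the origin on a cart in front of the work surface, level with it; the furniture and walls round the work are solid. World frame = base frame: x ahead of the robot, y to its left, z up, the work surface at z = 0. Lengths are in m, angles in degrees, forces in N, time in s.
With the tool pointing down it reaches from about 0.4 to 0.825 m from the base axis. Payload 7 kg.
Tool frame: the origin (TCP) lies midway between the tips of the shut fingers; the grasp point (between the pads) lies 19 mm behind it; z points along the fingers, y is the line along which they close (so a half turn about z gives the same grasp; the last joint's range is limited). The gripper opens to 88 mm and grips with 3 to 60 N. Pads are 19 mm wide; open, the fingers measure 130 mm over their backs; the gripper's body (78 mm by 193 mm) begins 47 mm behind the grasp point.
Start: joints at [80.392, 20.546, 0.682, 0, -70.136, -16.507], TCP at [0.297, 0.606, 0.227] pointing down, gripper open.
Joint ranges: [-176.03, 176.03], [-82.01, 121.73], [-58.28, 71.71], [-173.87, 95.51], [-174.79, -0.11], [-173.66, 173.66]. Speed limits (degrees/s): [136.94, 136.94, 172.46, 180, 180, 180].

INTERFACE

Orientations are given as a 3x3 rotation matrix whose columns are the frame's x, y, z axes.
In Python, from rig import robot gives the robot as it stands. Calls block until the motion is done:
- robot.goto(position, orientation): joint-space move of the TCP to a pose.
- robot.servo_line(position, ori=None, speed=0.15): straight line of the TCP; ori=None keeps the orientation; speed is the mean speed in m/s.
- robot.movej(angles): joint-space move.
- robot.move_gripper(opening): opening from 0.0 (shut) to 1.0 (fully open); the grip force is fixed at half the most; returns when the fingers have stopped.
- robot.dwell(seconds).
- robot.ik(position, orientation): joint angles nearest the present ones, or None.
- robot.grab_frame(name): name is "side" or "top" or "wrist"; returns (picture, depth): 480x640x3 uint8, red, green, blue; 480x640 float32, m along the optical axis (not along the pixel's ray), 0 where there is no reading.
- robot.camera_info(name): a dict with "vfov" (degrees; the focal length in pixels is half the picture's height over the tangent of half this angle, whatever the lens; pixels are square), "cx", "cy" (the principal point, pixels), "k1" (the pictures are not rectified: a ray, as slopes to the right and down, at radius r is drawn at 1 + k1 r^2 times it, then the intrinsics apply), "view" (4x4, takes a point from world to camera coordinates); the wrist camera has in their place "T_tool_cam" (4x4, takes a point from camera to tool coordinates, whose origin is the TCP and whose axes are the flange's). Camera axes: x right, y down, z forward; pixel columns grow to the right and rows downward; lengths in m; the calibration is good to about 2 mm. A picture is of the moment at which its call begins: read the wrist's pose just before it. camera_info takes no time and is no camera call.
A pose or a line that the arm cannot do raises robot.Unreachable and nothing moves.
- robot.job_done(): hands the job in; it is judged then, once.
Readings, each from a call of its own:
- robot.read_t(): time.
- robot.read_qpos(): joint angles.
- robot.read_qvel(): joint speeds.
- robot.read_effort(): joint torques, N m.
- robot.read_position(): TCP position.
- robot.read_tcp_rot(): TCP orientation.
- robot.read_force(): force on the tool from outside, world axes, zero at the start.
- robot.read_ft_torque(): the same for the moment, N m.
- robot.read_grip_width(): opening from 0.0 (shut) to 1.0 (fully open).
- robot.read_finger_force(): force on a finger pad.
Only numpy, scipy, OpenCV 4.12 (cv2) and the standard library are available. Lean on these libraries where they do the work, as an engineer would, in place of code of your own. Each camera call takes 0.05 s, during which the arm holds its last target. There are 200 camera calls.

TASK

Clear the chopping board: with the fingers, sweep the red, the blue and the yellow bottle cap off the end of the board into the steel-grey tray that stands against it, so that all three lie in that tray. Only push the caps along the board, do not pick them up, and leave the kitchen timer on the board and everything else around it where it stands.

Things in the scene. Friction and masses are not known exactly. Their poses are not given: they have to be found in the camera images.
- board: Wooden chopping board, 220 mm (its x) by 330 mm (its y), 20 mm thick, lying flat and fixed on the worktop. Origin: centre of its underside; z up. Its two short edges are at y = +165 mm and y = -165 mm; one of the two trays stands against each.
- steel_tray: Shallow steel-grey tray for the caps, 200 mm (its x) by 124 mm (its y), rim 18 mm high (2 mm below the board's top), floor and walls 4 mm thick; fixed, turned as the board is, one long side against a short edge of the board (5 mm gap), on its +y or its -y side. A flat lug 60 mm wide sticks out 15 mm at each x end. Origin: centre of its underside.
- green_tray: Green plastic tray of the same shape and size, fixed against the other short edge of the board; a teaspoon lies in it. Not for the caps. Origin: centre of its underside.
- timer: Red and white kitchen timer, 62 mm diameter, 59 mm high, 0.11 kg, standing loose on the far part of the board (its centre 58 to 74 mm beyond the board's centre line, in board +x). Origin: centre of its underside. To be left where it is.
- teaspoon: Steel teaspoon, 130 x 26 x 11 mm, loose in the green tray. Origin: centre of its underside, x along its length.
- glass_tumbler: Clear drinking glass, 81 mm diameter, 93 mm high, loose on a wooden coaster at the right of the worktop. Origin: centre of its underside.
- nut_jar: Glass jar of nuts with a grey lid, 65 mm diameter, 100 mm high, loose on the worktop at the left. Origin: centre of its underside.
- green_mug: Green mug, 86 mm wide, 118 mm with its handle, 96 mm high, loose on the worktop near its front edge at the left. Origin: centre of its underside.
- red_cap: Red plastic screw cap of a bottle, a ribbed solid disc of 30 mm diameter and 12 mm height, about 15 g, loose, lying flat on the board. Origin: centre of its underside. The caps lie in the near two thirds of the board, at least 35 mm apart centre to centre; slides easily under a light push.
- red_cap_center (a point): Centre of the red cap, 6 mm above its underside.
- blue_cap: Blue plastic screw cap of a bottle, a ribbed solid disc of 30 mm diameter and 12 mm height, about 15 g, loose, lying flat on the board. Origin: centre of its underside. The caps lie in the near two thirds of the board, at least 35 mm apart centre to centre; slides easily under a light push.
- blue_cap_center (a point): Centre of the blue cap, 6 mm above its underside.
- yellow_cap: Yellow plastic screw cap of a bottle, a ribbed solid disc of 30 mm diameter and 12 mm height, about 15 g, loose, lying flat on the board. Origin: centre of its underside. The caps lie in the near two thirds of the board, at least 35 mm apart centre to centre; slides easily under a light push.
- yellow_cap_center (a point): Centre of the yellow cap, 6 mm above its underside.

How it is judged (in metres and radians):
At the end, for the whole second after the job is handed in: The centres of all three caps are inside the steel tray's walls (within 97 mm of its centre along its x and 59 mm along its y) and no higher than 28 mm above the worktop, the caps are at rest (under 20 mm/s), and the timer is upright and within 20 mm of where it stood (x of red_cap_center in the frame of steel_tray between -0.097 and 0.097 m and y of red_cap_center in the frame of steel_tray between -0.059 and 0.059 m and z of each of red_cap_center, blue_cap_center, yellow_cap_center in the frame of steel_tray below 0.028 m and linear speed of each of red_cap, blue_cap, yellow_cap below 0.02 m/s and x of blue_cap_center in the frame of steel_tray between -0.097 and 0.097 m and y of blue_cap_center in the frame of steel_tray between -0.059 and 0.059 m and x of yellow_cap_center in the frame of steel_tray between -0.097 and 0.097 m and y of yellow_cap_center in the frame of steel_tray between -0.059 and 0.059 m and distance of timer from where it was at the start of the episode below 0.02 m and angle between timer's own z axis and vertical below 0.2 rad); the robot touches nothing.
It fails at once if a cap is lifted more than 30 mm above the board (height (world z) of any of red_cap_center, blue_cap_center, yellow_cap_center above 0.056 m).
It fails at once if the kitchen timer is pushed or lifted more than 20 mm from where it stood (distance of timer from where it was at the start of the episode above 0.02 m).
It fails at once if the teaspoon, the glass, the nut jar or the mug is moved more than 20 mm from where it was (distance of any of teaspoon, glass_tumbler, nut_jar, green_mug from where it was at the start of the episode above 0.02 m).
It also fails if it takes over 64 s, if anything falls off the work surface, if the arm or the gripper's body presses on something with over 40 N, if the wrist force passes 120 N, or if a joint passes its speed limit or range.

## Working session

There is one attempt and no reset: what is moved stays moved. The work goes in short steps, each a Python script; the robot and the scene stay as the last script left them, time stands still between calls to the robot, and variables do not carry over. Pictures are saved under pics/ and viewed, at most 10 in all, crops included, and the job is handed in when it is done.

```bash
ls; mkdir -p pics; python3 - <<'E'
from rig import robot
import cv2,numpy as np
for n in("top","side"):
    im,d=robot.grab_frame(n); cv2.imwrite(f"pics/{n}0.png",im[...,::-1]); np.save(f"{n}_d.npy",d); np.save(f"{n}_im.npy",im)
    print(n,{k:np.round(v,4).tolist() for k,v in robot.camera_info(n).items()})
print(robot.read_t(),robot.read_tcp_rot())
E
```

```text
pics
top {'vfov': 52.1744, 'cx': 317.3336, 'cy': 249.3696, 'k1': 0.0463, 'view': [[-0.0184, -0.9998, 0.0021, 0.0219], [-0.9975, 0.0182, -0.0687, 0.5357], [0.0687, -0.0033, -0.9976, 1.3047], [0.0, 0.0, 0.0, 1.0]]}
side {'vfov': 55.5773, 'cx': 317.1272, 'cy': 240.0364, 'k1': -0.1198, 'view': [[-0.9991, 0.04, 0.013, 0.5208], [0.0134, 0.5956, -0.8031, 0.0517], [-0.0399, -0.8023, -0.5956, 1.5677], [0.0, 0.0, 0.0, 1.0]]}
0.1 [[ 8.97875650e-01 -4.40248812e-01 -5.48271780e-04]
 [-4.40249133e-01 -8.97874533e-01 -1.42268102e-03]
 [ 1.34054363e-04  1.51876683e-03 -9.99998838e-01]]
```

View pics/top0.png

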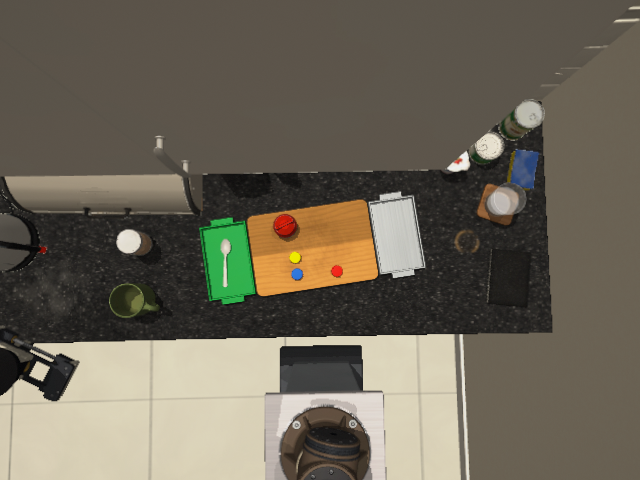

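View pics/side0.png

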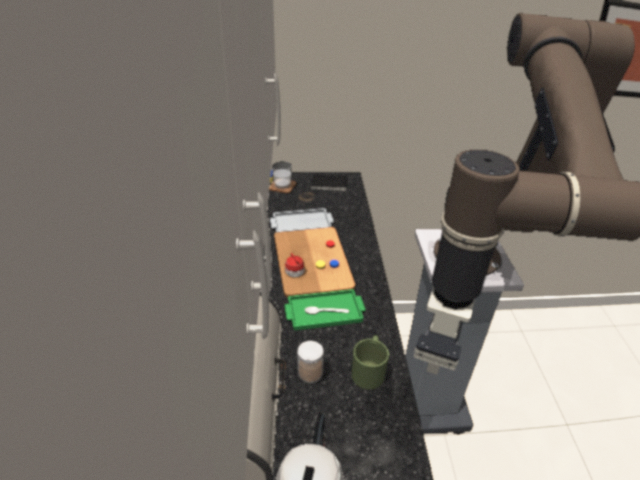

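The top view shows the board at about (313,248) and the steel tray at the right, about (397,235), on world −y. The timer is at (285,225), yellow at (295,257), blue at (297,274) and red at (337,271). The path is open, so I'll localise by casting rays onto planes.

```bash
cat > h.py <<'E'
from rig import robot
import cv2,numpy as np
def cast(uv,z,n="top"):
    c=robot.camera_info(n); f=240/np.tan(np.radians(c["vfov"]/2)); V=np.array(c["view"])
    d=(np.atleast_2d(uv)-[c["cx"],c["cy"]])/f; s=d.copy()
    for _ in range(10): s=d/(1+c["k1"]*(s**2).sum(1,keepdims=True))
    r=np.c_[s,np.ones(len(s))]@V[:3,:3]; o=-V[:3,:3].T@V[:3,3]
    return (o+r*((z-o[2])/r[:,2])[:,None])[:,:2]
def blobs(im,n,minarea=20):
    h=cv2.cvtColor(im,cv2.COLOR_RGB2HSV); H,S,Vv=cv2.split(h)
    m={"red":((H<5)|(H>174))&(S>190)&(Vv>100),"blue":(H>100)&(H<125)&(S>150)&(Vv>80),
       "yellow":(H>25)&(H<34)&(S>180)&(Vv>120)}[n].astype(np.uint8)
    k,l,st,ce=cv2.connectedComponentsWithStats(m)
    return [(ce[i],st[i,4]) for i in range(1,k) if st[i,4]>=minarea]
E
python3 - <<'E'
from h import *
im=np.load("top_im.npy")
h=cv2.cvtColor(im,cv2.COLOR_RGB2HSV)
m=((h[...,0]>6)&(h[...,0]<24)&(h[...,1]>100)&(h[...,2]>90)).astype(np.uint8)
m[:,:240]=0;m[:,390:]=0
m=cv2.morphologyEx(m,cv2.MORPH_OPEN,np.ones((3,3)))
c=max(cv2.findContours(m,0,1)[0],key=cv2.contourArea)
P=cast(c[:,0].astype(float),.02)
r=cv2.minAreaRect((P*1000).astype(np.float32)); print("board",r,cv2.boxPoints(r).round())
g=((h[...,0]>50)&(h[...,0]<75)&(h[...,1]>150)).astype(np.uint8)
c=max(cv2.findContours(g,0,1)[0],key=cv2.contourArea)
print("green",cv2.minAreaRect((cast(c[:,0].astype(float),.018)*1000).astype(np.float32)))
for n in("red","blue","yellow"):
    for ce,a in blobs(im,n): print(n,ce.round(1),a,(cast(ce,.03)*1000).round(1), (cast(ce,.075)*1000).round(1))
side=np.load("side_im.npy")
for n in("red","blue","yellow"):
    for ce,a in blobs(side,n): print("side",n,ce.round(1),a,(cast(ce,.03,"side")*1000).round(1))
E
```

```text
board ((542.8436279296875, 27.129196166992188), (220.30809020996094, 330.0482482910156), 7.717958927154541) [[ 412.  176.]
 [ 456. -151.]
 [ 674. -122.]
 [ 630.  205.]]
green ((511.57635498046875, 255.56219482421875), (230.3465576171875, 126.88373565673828), 7.751205921173096)
red [284.1 224.8] 304 [[602.9 100.2]] [[597.5  97.3]]
red [ 42.9 249.3] 25 [[548.5 735.2]] [[545.  710.5]]
red [336.4 270.6] 90 [[477.4 -37.6]] [[476.3 -35.7]]
blue [517.2 152.9] 21 [[ 785.5 -530. ]] [[ 773.8 -511.2]]
blue [531.  162.3] 154 [[ 759.  -565.6]] [[ 748.2 -545.6]]
blue [514.7 179.8] 46 [[ 712.6 -520.4]] [[ 703.4 -501.9]]
blue [529.2 185. ] 34 [[ 697.6 -558.2]] [[ 688.9 -538.4]]
blue [296.5 273.7] 90 [[471.1  68.8]] [[470.2  67. ]]
yellow [294.7 257. ] 94 [[515.9  73. ]] [[513.4  71. ]]
side blue [333.9 263.2] 28 [[470.  69.]]
```

```bash
cat >> h.py <<'E'
C=np.array([.5428,.0271]); a=np.radians(7.73); BX=np.array([np.cos(a),np.sin(a)]); BY=np.array([-np.sin(a),np.cos(a)])
w=lambda x,y,z:np.r_[C+x*BX+y*BY,z]
def toboard(p): d=np.asarray(p)-C; return np.array([d@BX,d@BY])
def ori():
    q=robot.read_qpos(); best=None
    for s in(1,-1):
        y=np.r_[s*BX,0]; z=np.array([0,0,-1.]); R=np.c_[np.cross(y,z),y,z]
        j=robot.ik(w(-.07,-.02,.12),R)
        if j is not None:
            c=np.abs(np.array(j)-q).max()
            if best is None or c<best[0]: best=(c,R)
    return best[1]
def sweep(x,y0,R,y1=-.185,zc=.0235,x1=None,speed=.1):
    x1=x if x1 is None else x1
    robot.servo_line(w(x,y0,.07),R,.2)
    robot.servo_line(w(x,y0,zc),R,.08)
    robot.servo_line(w(x1,y1,zc),R,speed)
    print("t",robot.read_t(),"F",np.round(robot.read_force(),1),np.round(robot.read_position(),4))
    robot.servo_line(w(x1,y1,.07),R,.2)
E
python3 - <<'E'
from h import *
R=ori(); print(R.round(2))
robot.move_gripper(0.0)
robot.goto(w(-.0735,-.02,.2),R)
sweep(-.0735,-.02,R)
robot.goto(w(-.07,.0,.2),R)
print(robot.read_t())
p=robot.read_position(); im,d=robot.grab_frame("wrist"); cv2.imwrite("pics/w1.png",im[...,::-1])
im,d=robot.grab_frame("top"); cv2.imwrite("pics/t1.png",cv2.resize(im[170:330,180:450,::-1],None,fx=2.9,fy=2.9))
E
```

```text
[[ 0.13 -0.99  0.  ]
 [-0.99 -0.13  0.  ]
 [ 0.    0.   -1.  ]]
t 7.125 F [-0.4  0.1 -0.3] [ 0.4949 -0.1658  0.0236]
8.4083
```

View pics/t1.png

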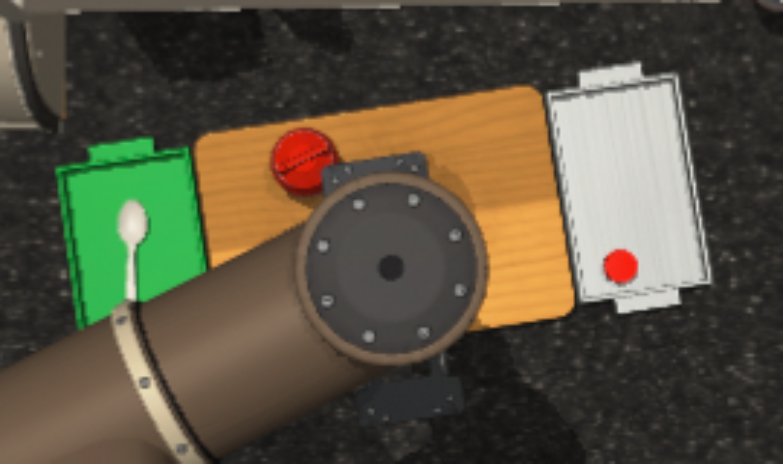

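View pics/w1.png

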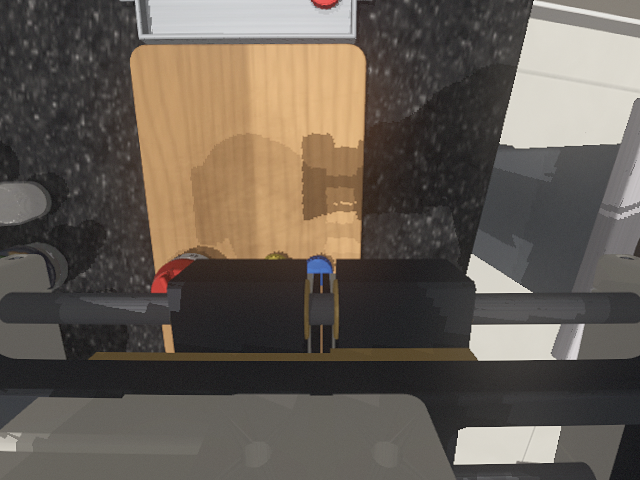

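Red lies in the tray, at (620,266) in the crop; blue, yellow and the timer haven't moved. Next is blue, then yellow, with the fingers slightly open so the cap sits between the tips.

```bash
python3 - <<'E'
from h import *
R=robot.read_tcp_rot(); R=ori()
robot.move_gripper(0.12)
robot.goto(w(-.0655,.086,.15),R)
sweep(-.0655,.086,R,zc=.0245)
robot.goto(w(-.0206,.084,.15),R)
sweep(-.0206,.084,R,zc=.025)
robot.goto(w(-.05,.26,.25),R)
print(robot.read_t())
im,d=robot.grab_frame("top"); cv2.imwrite("pics/t2.png",cv2.resize(im[170:330,180:450,::-1],None,fx=2.9,fy=2.9))
for n in("red","blue","yellow"):
    for ce,a in blobs(im,n):
        if 240<ce[0]<430: print(n,a,(toboard(cast(ce,.075 if a>200 else .016)[0])*1000).round(1))
E
```

```text
t 13.5833 F [ 0.1  0.1 -0.1] [ 0.5028 -0.1648  0.0245]
t 19.1583 F [-1.1  0.2  0.1] [ 0.5473 -0.1587  0.025 ]
21.2833
red 309 [63.6 61.9]
red 68 [ -73.7 -217. ]
blue 87 [ -62.8 -197.7]
yellow 96 [ -14.7 -211.5]
```

View pics/t2.png

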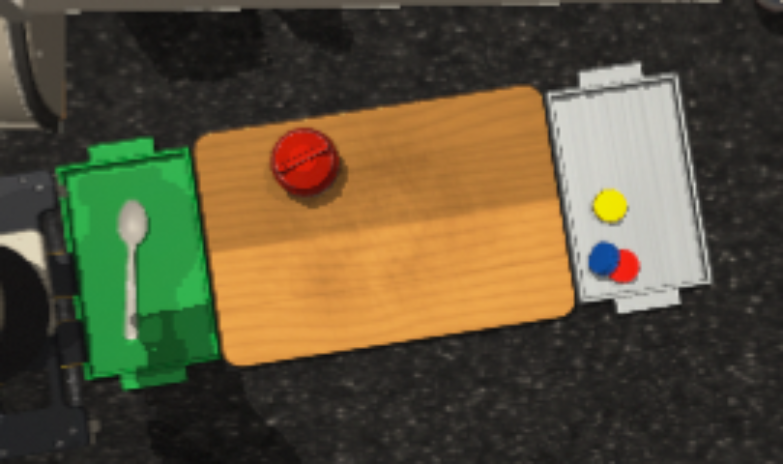

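All three caps are in the tray, but blue at (604,260) partly overlaps red. I'll check its height from the depth image.

```bash
python3 - <<'E'
from h import *
im,d=robot.grab_frame("top"); V=np.array(robot.camera_info("top")["view"])
f=240/np.tan(np.radians(robot.camera_info("top")["vfov"]/2)); o=-V[:3,:3].T@V[:3,3]
for n in("red","blue","yellow"):
    for ce,a in blobs(im,n):
        if 380<ce[0]<430:
            u,v=ce.round().astype(int); D=np.median(d[v-1:v+2,u-1:u+2])
            # depth along axis vs height of the pixel's ray
            g=[abs((V@np.r_[cast(ce,z)[0],z,1])[2]-D) for z in np.arange(0,.06,.0005)]
            print(n,ce.round(1),"top z",np.argmin(g)*.5,"mm")
E
```

```text
red [395.4 261.7] top z 13.5 mm
blue [387.7 258.8] top z 26.5 mm
yellow [389.8 240.5] top z 14.0 mm
```

Blue's top is at about 28 mm, so its centre is at about 22 mm, below the 28 mm limit. It is at rest and inside the walls.

```bash
python3 -c "
from rig import robot
print(robot.read_t(),robot.job_done())"
```

```text
the job is handed in; nothing more can be done
21.3833 None
```

I swept all three caps into the steel tray and handed the job in at 21.4 s; by the last picture all three lie inside its walls (blue resting partly on red, below the height limit) and the timer stands where it was, but no verdict was returned.

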